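# Line up and pump-seal the snack boxes

## Task

Stand each of the three clear snack boxes squarely on the tray pad of its lid's colour, so that they make a neat side-by-side row with their long sides along the pads' long sides. Only when all three are in place and let go, seal them by pressing the square pump heads one after another, aqua first, then yellow, then red, each fully down to its stop and held there for half a second before letting it spring back up. Keep the boxes upright throughout, finish with all three still square on their pads, and leave the tiffin, mug, lunchbox and spatula where they are.

Things in the scene. Friction and masses are not known exactly. Their poses are not given: they have to be found in the camera images.
- box_aqua: clear acrylic snack box with an aqua lid, 100 (x) x 64 (y) x 82 mm high to the lid's top; 0.35 kg; origin at the centre of its underside, z up. In the middle of the lid stands the box's square aqua pump head, 36 x 36 mm, 30 mm tall, sides parallel to the box's, rising from the lid top at z = 82 mm to z = 112 mm. The head is strong enough to lift the box by. Loose; starts upright on the bench
- box_yellow: the same snack box with a yellow lid and yellow pump head
- box_red: the same snack box with a red lid and red pump head
- pump_aqua (a joint): travel of the aqua pump head in m: 0 = up (sprung), 0.014 = fully down at its stop. The spring needs 6 N to start and 11 N at the stop, and pushes the head back up when let go
- pump_yellow (a joint): the same for the yellow pump head
- pump_red (a joint): the same for the red pump head
- head_aqua (a point): centre of the top face of the aqua pump head, 112 mm above the box's underside when up; z up
- head_yellow (a point): the same for the yellow pump head
- head_red (a point): the same for the red pump head
- tray: dark wooden tray, 165 (x) x 330 (y) mm, rim 16 mm high and 8 mm thick, floor 8 mm above the bench; fixed; origin at the centre of its underside. Three coloured pads lie side by side along its y axis, 95 mm from centre to centre; which colour lies where varies
- pad_aqua: aqua silicone pad fixed on the tray's floor, 112 (x) x 76 (y) x 2 mm, its top 10 mm above the bench; origin at the centre of its underside, axes parallel to the tray's. The box with the aqua lid belongs here, its x axis along the pad's x axis, either way round
- pad_yellow: the same in yellow, for the box with the yellow lid
- pad_red: the same in red, for the box with the red lid
- tiffin: bystander: three-tier steel tiffin, 110 mm across, 125 mm over its side bars, 188 mm high with its bail handle (along its y axis); loose, 0.9 kg; origin at the centre of its underside
- mug: bystander: grey ceramic mug, 84 mm across, 95 mm high, handle to its +y; loose; origin at the centre of its underside
- lunchbox: bystander: aqua plastic lunchbox with a white latch, 134 (x) x 184 (y) x 61 mm high; loose; origin at the centre of its underside
- spatula: bystander: silicone spatula 260 mm long lying flat on the bench along its x axis; loose; origin under its middle
Things that resemble listed ones, but are neither listed nor needed, are in the scene too. Leave any blue look-alike of the box_red alone. What is shaped like the box_aqua but purple is not meant.

How it is judged:
On the way, in this order (a step that is already met when the one before it is completed fails the run):
1. all three boxes stand on the pads of their own colours, let go, heads up (x of box_aqua in the frame of pad_aqua between -0.012 and 0.012 m and y of box_aqua in the frame of pad_aqua between -0.012 and 0.012 m and z of box_aqua in the frame of pad_aqua between -0.003 and 0.007 m and angle between the x axis of box_aqua and the x axis of pad_aqua, either way round below 0.15 rad and angle between each of box_aqua, box_yellow, box_red's own z axis and vertical below 0.1 rad and x of box_yellow in the frame of pad_yellow between -0.012 and 0.012 m and y of box_yellow in the frame of pad_yellow between -0.012 and 0.012 m and z of box_yellow in the frame of pad_yellow between -0.003 and 0.007 m and angle between the x axis of box_yellow and the x axis of pad_yellow, either way round below 0.15 rad and x of box_red in the frame of pad_red between -0.012 and 0.012 m and y of box_red in the frame of pad_red between -0.012 and 0.012 m and z of box_red in the frame of pad_red between -0.003 and 0.007 m and angle between the x axis of box_red and the x axis of pad_red, either way round below 0.15 rad and linear speed of each of box_aqua, box_yellow, box_red below 0.02 m/s and angular speed of each of box_aqua, box_yellow, box_red below 0.15 rad/s and value of joint each of pump_aqua, pump_yellow, pump_red below 0.002 m and contact force between the fingers and box_aqua below 0.1 N and contact force between the fingers and box_yellow below 0.1 N and contact force between the fingers and box_red below 0.1 N), for 0.2 s.
2. the aqua pump head is held down at its stop while its box stands on its pad (value of joint pump_aqua above 0.0122 m and x of box_aqua in the frame of pad_aqua between -0.012 and 0.012 m and y of box_aqua in the frame of pad_aqua between -0.012 and 0.012 m and z of box_aqua in the frame of pad_aqua between -0.003 and 0.007 m and angle between the x axis of box_aqua and the x axis of pad_aqua, either way round below 0.15 rad and angle between box_aqua's own z axis and vertical below 0.1 rad), for 0.25 s.
3. the yellow pump head is held down at its stop while its box stands on its pad (value of joint pump_yellow above 0.0122 m and x of box_yellow in the frame of pad_yellow between -0.012 and 0.012 m and y of box_yellow in the frame of pad_yellow between -0.012 and 0.012 m and z of box_yellow in the frame of pad_yellow between -0.003 and 0.007 m and angle between the x axis of box_yellow and the x axis of pad_yellow, either way round below 0.15 rad and angle between box_yellow's own z axis and vertical below 0.1 rad), for 0.25 s.
4. the red pump head is held down at its stop while its box stands on its pad (value of joint pump_red above 0.0122 m and x of box_red in the frame of pad_red between -0.012 and 0.012 m and y of box_red in the frame of pad_red between -0.012 and 0.012 m and z of box_red in the frame of pad_red between -0.003 and 0.007 m and angle between the x axis of box_red and the x axis of pad_red, either way round below 0.15 rad and angle between box_red's own z axis and vertical below 0.1 rad), for 0.25 s.
At the end, for the whole second after the job is handed in: each box within 12 mm of its own pad's centre (each pad axis), resting on it, square within 0.15 rad, upright within 0.1 rad; pump heads up within 2 mm; boxes at rest; tiffin, mug, lunchbox and spatula within 30 mm of their starts (x of box_aqua in the frame of pad_aqua between -0.012 and 0.012 m and y of box_aqua in the frame of pad_aqua between -0.012 and 0.012 m and z of box_aqua in the frame of pad_aqua between -0.003 and 0.007 m and angle between the x axis of box_aqua and the x axis of pad_aqua, either way round below 0.15 rad and angle between each of box_aqua, box_yellow, box_red's own z axis and vertical below 0.1 rad and x of box_yellow in the frame of pad_yellow between -0.012 and 0.012 m and y of box_yellow in the frame of pad_yellow between -0.012 and 0.012 m and z of box_yellow in the frame of pad_yellow between -0.003 and 0.007 m and angle between the x axis of box_yellow and the x axis of pad_yellow, either way round below 0.15 rad and x of box_red in the frame of pad_red between -0.012 and 0.012 m and y of box_red in the frame of pad_red between -0.012 and 0.012 m and z of box_red in the frame of pad_red between -0.003 and 0.007 m and angle between the x axis of box_red and the x axis of pad_red, either way round below 0.15 rad and linear speed of each of box_aqua, box_yellow, box_red below 0.02 m/s and angular speed of each of box_aqua, box_yellow, box_red below 0.15 rad/s and value of joint each of pump_aqua, pump_yellow, pump_red below 0.002 m and distance of each of tiffin, mug, lunchbox, spatula from where it was at the start of the episode below 0.03 m); the robot touches nothing.
It fails at once if the tiffin is moved more than 30 mm or tipped (distance of tiffin from where it was at the start of the episode above 0.03 m or angle between tiffin's own z axis and vertical above 0.35 rad).
It fails at once if the mug is moved more than 30 mm or tipped (distance of mug from where it was at the start of the episode above 0.03 m or angle between mug's own z axis and vertical above 0.35 rad).
It fails at once if the lunchbox is moved more than 30 mm or tipped (distance of lunchbox from where it was at the start of the episode above 0.03 m or angle between lunchbox's own z axis and vertical above 0.35 rad).
It fails at once if the spatula is moved more than 30 mm or tipped (distance of spatula from where it was at the start of the episode above 0.03 m or angle between spatula's own z axis and vertical above 0.35 rad).
It fails at once if a snack box is tipped (angle between any of box_aqua, box_yellow, box_red's own z axis and vertical above 0.35 rad).
It also fails if it takes over 72 s, if anything falls off the work surface, if the arm or the gripper's body presses on something with over 40 N, if the wrist force passes 120 N, or if a joint passes its speed limit or range.

## Robot

A 6-joint arm with a two-finger parallel gripper is mounted at the origin on the work surface. World frame = base frame: x ahead of the robot, y to its left, z up, the work surface at z = 0. Lengths are in m, angles in rad, forces in N, time in s.
With the tool pointing down it reaches from about 0.225 to 0.875 m from the base axis. Payload 3.4 kg.
Tool frame: the origin (TCP) lies at the centre of the arm's flange, where the gripper is bolted on; the fingertips stand 173 mm ahead of it and the grasp point (between the pads) lies 155 mm ahead of it; z points along the fingers, y is the line along which they close (so a half turn about z gives the same grasp; the last joint's range is limited). The gripper opens to 85 mm and grips with 20 to 120 N. Pads are 22 mm wide; open, the fingers measure 114 mm over their backs; the gripper's body (76 mm by 85 mm) begins 54 mm behind the grasp point. The pads swing forward as they close: fully open they stand 13 mm farther back than shut.
Start: joints at [1.093, 0.276, 1.505, -0, 1.361, -0.121], TCP at [0.201, 0.539, 0.405] pointing down, gripper open.
Joint ranges: [-2.89, 2.89], [-0.75, 2.08], [0.22, 2.7], [-1.18, 4.32], [0.11, 2.71], [-2.7, 2.7]. Speed limits (rad/s): [2.57, 2.57, 3.14, 3.14, 3.14, 3.14].

## Interface

Orientations are given as a rotation vector (axis times angle).
In Python, from plant import get_obs, camera, close_job gives the robot as it stands. The module is installed in compiled form; this text tells all that it offers.
- The arm moves only by the tool step_arm, never from a script. Its argument "plan" is a list of rows, each a list of 7 numbers: the shift along the world's x, y, z normalised to -1 to 1, where 1 is 50 cm, then the turn, a rotation vector about the world's x, y, z normalised to -1 to 1, where 1 is 90 degrees, then the opening, from 0 (shut) to 1 (fully open). In form: [[dx, dy, dz, wx, wy, wz, hand], ...]. A call has 1 to 20 rows; each row shifts and turns the commanded pose from where the row before left it; what a row does not reach is not made up. A row lasts 1/8 s, in which the tool goes at most 62.5 mm and 10.7 degrees, less where a joint would pass 70% of its speed; a pose out of reach is approached as far as the arm can. A call with a number of a shift or a turn outside -1 to 1 is refused whole. A call with a gripper value outside its range is refused whole. The fingers move at their own pace and stop on an object; "newtons" is the grip in N (left out, the last holds). Time passes only in rows, so rows that do not move let the fingers close. It gives the time, the measured TCP pose, the force, the opening and the grip force at its end, in the units of the state.
- get_obs(): the state, without advancing time (a new reading comes with each control period).
- camera(name): name is "side" or "top"; returns a dict with "frame" (400x640x3 uint8, blue, green, red), "range_z" (400x640 float32, m along the optical axis (not along the pixel's ray), 0 where there is no reading), "fx", "fy", "cx", "cy" (pixels), "R" (3x3) and "t" (3): a world point X has camera coordinates R X + t. Camera axes: x right, y down, z forward; pixel columns grow to the right and rows downward; lengths in m; the calibration is good to about 2 mm. A picture is of the moment at which its call begins.
- close_job(): hands the job in; it is judged then, once.
The state is a dict: "time": time; "qpos": joint angles; "qd": joint speeds; "effort": joint torques, N m; "tool_pos": TCP position; "orientation": TCP orientation; "wrist_force": force on the tool from outside, world axes, zero at the start; "ft_torque": the same for the moment, N m; "finger_gap": finger opening in m; "gripper_force": force on a finger pad.
Only numpy, scipy, OpenCV 4.12 (cv2) and the standard library are available. Lean on these libraries where they do the work, as an engineer would, in place of code of your own. Each camera call takes 0.05 s, during which the arm holds its last target. There are 200 camera calls.

## Working session

There is one attempt and no reset: what is moved stays moved. The work goes in short steps, Python scripts to look and compute and a tool call to move; the robot and the scene stay as the last step left them, time stands still between calls to the robot, and variables do not carry over. Pictures are saved under pics/ and viewed, at most 10 in all, crops included, and the job is handed in when it is done.

Besides the shell and the picture viewer there is one more tool, called after "Call:" by a JSON object that holds its "op" and its "data". step_arm: Moves the arm, as the interface text tells. Its arguments: {"type":"object","properties":{"plan":{"type":"array"},"newtons":{"type":"number"}},"required":["plan"]}

```bash
mkdir -p pics; python3 - <<'E'
from plant import *
import cv2,numpy as np
for n in("top","side"):
    c=camera(n);cv2.imwrite(f"pics/{n}0.png",c["frame"]);np.savez(f"{n}0.npz",**c)
    print(n,c["fx"],c["cx"],c["cy"],c["R"].round(3).tolist(),c["t"])
print(get_obs())
E
```

```text
top 515.1765892051603 322.2396792368275 195.67805559035278 [[0.008, -1.0, 0.011], [-0.989, -0.01, -0.148], [0.148, -0.01, -0.989]] [-0.08126666  0.55663495  1.50925607]
side 380.4025676003652 325.8268285636239 197.25676334333997 [[0.984, -0.175, 0.017], [-0.081, -0.533, -0.843], [0.157, 0.828, -0.538]] [-0.57523959  0.09539234  1.3586971 ]
{'time': 0.1, 'qpos': array([ 1.09295970e+00,  2.76498213e-01,  1.50597981e+00, -2.47741382e-05,
        1.36067346e+00, -1.20955807e-01]), 'qd': array([-0.00136466, -0.00086457, -0.00373033,  0.00068642,  0.00130172,
        0.00062554]), 'effort': array([ 8.86981234e-04, -4.17701554e+01, -2.46404457e+01, -2.85591741e-04,
        5.83950954e-03,  3.78773706e-06]), 'tool_pos': array([0.20077926, 0.53861206, 0.40395576]), 'orientation': array([-5.57531208e-01, -3.09128043e+00,  2.35056659e-03]), 'wrist_force': array([-0.3579915 ,  1.33390697, -0.91214642]), 'ft_torque': array([ 0.01777779, -0.00417959, -0.00816134]), 'gripper_force': 0.0, 'finger_gap': 0.08544541983282643}
```

View pics/top0.png

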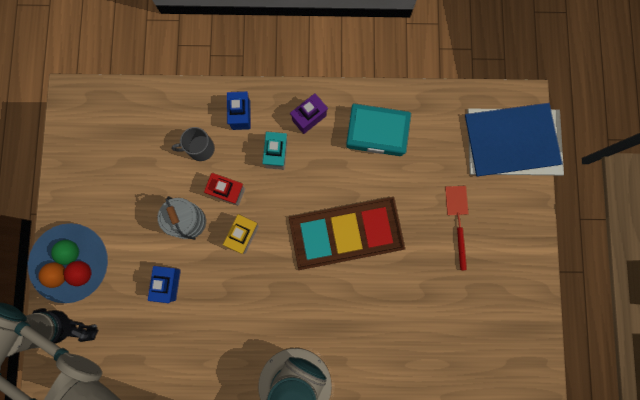

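View pics/side0.png

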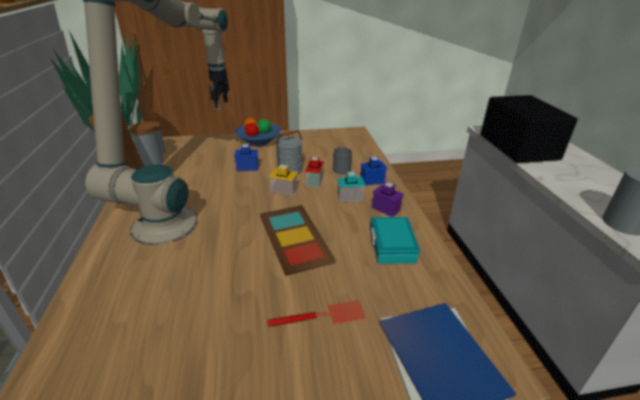

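Top picture: box_aqua is near (275,148), box_red near (224,187) and box_yellow near (240,233). The pads are aqua (315,239), yellow (347,233) and red (377,228). The look-alikes are the blue boxes at (238,110) and (164,284), the purple box at (309,112) and the aqua lunchbox at (379,130). The lid colours fit only the first three, and I'll confirm them in an enlarged crop.

```bash
cat > h.py <<'E'
import numpy as np,cv2
from plant import *
HUE={'aqua':(82,96),'yellow':(20,32),'red':(174,4)}
def world(c,u,v,z=None,d=None):
    r=np.stack([(u-c["cx"])/c["fx"],(v-c["cy"])/c["fy"],np.ones_like(u,float)],-1)
    R=c["R"];o=-R.T@c["t"]
    w=r@R
    s=d if d is not None else (z-o[2])/w[...,2]
    return o+w*np.asarray(s)[...,None]
def cmask(c,col):
    h=cv2.cvtColor(c["frame"],cv2.COLOR_BGR2HSV);a,b=HUE[col]
    H=h[...,0];m=((H>=a)&(H<=b)) if a<b else ((H>=a)|(H<=b))
    return m&(h[...,1]>(140))&(h[...,2]>60)
def cloud(c):
    v,u=np.mgrid[:400,:640].astype(float)
    return world(c,u,v,d=c["range_z"])
def rect(p):
    (x,y),(w,h),a=cv2.minAreaRect(p.astype(np.float32)[:,:2])
    if w<h:w,h,a=h,w,a+90
    return np.round([x,y,w,h],4),round((a+90)%180-90,1)  # long side direction, deg
E
python3 - <<'E'
from h import *
c=dict(np.load("top0.npz"));W=cloud(c)
for col in HUE:
    m=cmask(c,col).astype(np.uint8)
    n,l,s,ce=cv2.connectedComponentsWithStats(m)
    for i in range(1,n):
        if s[i,4]<60: continue
        v,u=np.nonzero(l==i);z=W[v,u,2]
        print(col,ce[i].round(),s[i,4],"z pct",np.percentile(z,[5,25,50,75,95]).round(3))
        for pl in(.010,.082):
            if abs(np.median(z)-pl)<.02: print("   plane",pl,*rect(world(c,u.astype(float),v.astype(float),z=pl)))
# head tops from range
m=((W[...,2]>.102)&(W[...,2]<.122)&(c["range_z"]>0)).astype(np.uint8)
n,l,s,ce=cv2.connectedComponentsWithStats(m)
for i in range(1,n):
    if 60<s[i,4]<600:
        v,u=np.nonzero(l==i);print("head",ce[i].round(1),s[i,4],np.median(W[v,u,2]).round(4),*rect(world(c,u.astype(float),v.astype(float),z=.112)))
f=cv2.resize(c["frame"][80:310,130:420],None,fx=2.6,fy=2.6,interpolation=cv2.INTER_CUBIC);cv2.imwrite("pics/crop0.png",f)
E
```

```text
aqua [378. 128.] 2454 z pct [0.055 0.058 0.06  0.063 0.066]
aqua [274. 149.] 527 z pct [0.074 0.077 0.08  0.084 0.113]Traceback (most recent call last):
  File "<stdin>", line 11, in <module>
  File "h.py", line 18, in rect
    (x,y),(w,h),a=cv2.minAreaRect(p.astype(np.float32)[:,:2])
                  ~~~~~~~~~~~~~~~^^^^^^^^^^^^^^^^^^^^^^^^^^^^
cv2.error: OpenCV(4.12.0) /io/opencv/modules/imgproc/src/convhull.cpp:143: error: (-215:Assertion failed) total >= 0 && (depth == CV_32F || depth == CV_32S) in function 'convexHull'
```

```bash
sed -i 's/cv2.minAreaRect(p.astype(np.float32)\[:,:2\])/cv2.minAreaRect(np.ascontiguousarray(p[:,:2],np.float32))/' h.py
cat > m.py <<'E'
from h import *
def meas(c):
    W=cloud(c)
    for col in HUE:
        n,l,s,ce=cv2.connectedComponentsWithStats(cmask(c,col).astype(np.uint8))
        for i in range(1,n):
            if s[i,4]<60: continue
            v,u=np.nonzero(l==i);z=np.median(W[v,u,2])
            for pl in(.010,.082,.092):
                if abs(z-pl)<.007:
                    k=abs(W[v,u,2]-pl)<.014
                    print(col,ce[i].round(),s[i,4],"z",z.round(3),"plane",pl,*rect(world(c,u[k]*1.,v[k]*1.,z=pl)))
    m=((W[...,2]>.102)&(W[...,2]<.132)&(c["range_z"]>0)).astype(np.uint8)
    n,l,s,ce=cv2.connectedComponentsWithStats(m)
    for i in range(1,n):
        if 60<s[i,4]<600:
            v,u=np.nonzero(l==i);z=np.median(W[v,u,2]);print("head",ce[i].round(1),s[i,4],z.round(4),*rect(world(c,u*1.,v*1.,z=.112 if z<.117 else .122)))
E
python3 - <<'E'
from m import *
c=dict(np.load("top0.npz"));meas(c)
f=cv2.resize(c["frame"][80:310,130:420],None,fx=2.6,fy=2.6,interpolation=cv2.INTER_CUBIC);cv2.imwrite("pics/crop0.png",f)
E
```

```text
aqua [274. 149.] 527 z 0.08 plane 0.082 [0.6917 0.068  0.0977 0.0619] -4.7
aqua [316. 239.] 909 z 0.01 plane 0.01 [ 0.4302 -0.057   0.1107  0.0754] 11.7
yellow [346. 233.] 945 z 0.009 plane 0.01 [ 0.4488 -0.1497  0.1134  0.0775] 11.2
yellow [240. 234.] 648 z 0.08 plane 0.082 [0.438  0.1616 0.0987 0.0637] -24.8
red [223. 188.] 594 z 0.08 plane 0.082 [0.5719 0.2152 0.0998 0.0623] 71.0
red [377. 227.] 938 z 0.009 plane 0.01 [ 0.4681 -0.2429  0.1131  0.0782] 11.5
head [235.9 104. ] 160 0.1112 [0.8173 0.1808 0.0373 0.0353] 1.8
head [308.7 107.2] 154 0.1116 [ 0.81   -0.0336  0.0382  0.0361] 44.7
head [273.7 145.7] 156 0.1118 [0.6922 0.0675 0.038  0.0361] -5.2
head [221.4 185.8] 159 0.1115 [0.5731 0.2145 0.0376 0.0356] 71.6
head [194.  223.4] 65 0.1143 [0.4665 0.2894 0.0905 0.0248] -13.9
head [238.3 232.5] 164 0.1113 [0.4384 0.1617 0.0373 0.0352] 64.2
head [ 62.1 251.4] 384 0.1129 [0.381  0.6534 0.0616 0.061 ] 47.6
head [ 49.6 274.4] 394 0.1131 [0.3166 0.6828 0.0635 0.0609] 4.7
head [ 74.7 272.8] 389 0.1126 [0.3216 0.6142 0.061  0.0608] -89.5
head [158.  284.3] 178 0.112 [0.2927 0.3807 0.0382 0.036 ] 83.7
```

View pics/crop0.png

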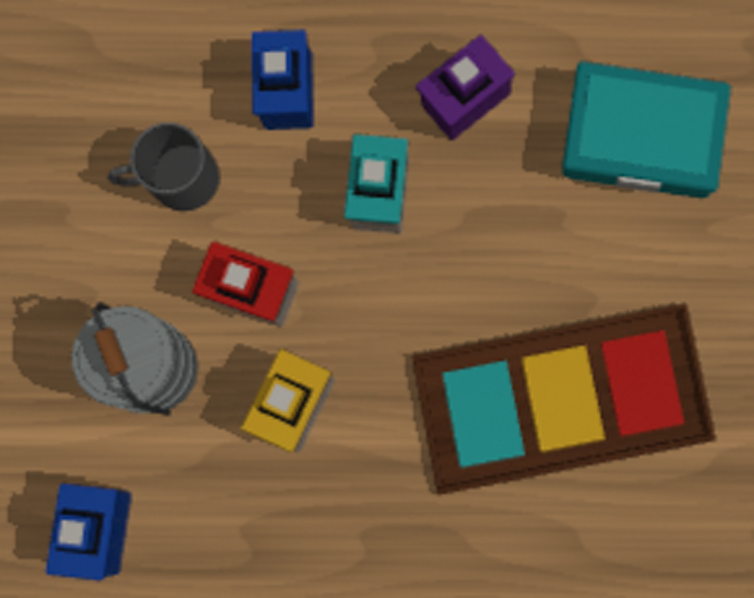

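The crop shows an aqua box (375,180), a red box (243,280) and a yellow box (285,400). Each has a pump head matching its lid, and they are clearly distinct from the blue and purple look-alikes and the flat lunchbox. Measured lid and pad sizes, heights and the 95 mm pitch all match. I'll take red first, since its pad is farthest.

Call:
{"op": "step_arm", "data": {"plan": [[0.074, -0.065, 0.012, 0, 0, 0, 1], [0.074, -0.065, 0.012, 0, 0, 0, 1], [0.074, -0.065, 0.012, 0, 0, 0, 1], [0.074, -0.065, 0.012, 0, 0, 0, 1], [0.074, -0.065, 0.012, 0, 0, 0, 1], [0.074, -0.065, 0, 0, 0, 0, 1], [0.074, -0.065, 0, 0, 0, 0, 1], [0.074, -0.065, 0, 0, 0, 0, 1], [0.074, -0.065, 0, 0, 0, 0, 1], [0.074, -0.065, 0, 0, 0, 0, 1], [0.003, 0.002, -0.05, 0, 0, 0.018, 1], [0, 0, -0.07, 0, 0, 0, 1], [0, 0, 0, 0, 0, 0, 1]], "newtons": 40}}

```text
time: 1.72
tool_pos: [0.5715, 0.2143, 0.3715]
orientation: [-0.513, -3.092, 0.005]
wrist_force: [-0.5, -0.3, 0.5]
finger_gap: 0.0854
gripper_force: 0.0
```

Call:
{"op": "step_arm", "data": {"plan": [[0.001, 0.001, -0.06, 0, 0, 0, 1], [0, 0, -0.06, 0, 0, 0, 1], [0, 0, -0.05, 0, 0, 0, 1], [0, 0, -0.035, 0, 0, 0, 1], [0, 0, -0.02, 0, 0, 0, 1], [0, 0, 0, 0, 0, 0, 1], [0, 0, 0, 0, 0, 0, 0], [0, 0, 0, 0, 0, 0, 0], [0, 0, 0, 0, 0, 0, 0], [0, 0, 0, 0, 0, 0, 0], [0, 0, 0, 0, 0, 0, 0], [0, 0, 0, 0, 0, 0, 0]]}}

```text
time: 3.22
tool_pos: [0.5731, 0.2156, 0.2629]
orientation: [0.514, 3.098, 0.002]
wrist_force: [0.9, 2.0, 5.0]
finger_gap: 0.0351
gripper_force: 46.4
```

Call:
{"op": "step_arm", "data": {"plan": [[0, 0, 0.02, 0, 0, 0, 0], [0, 0, 0.04, 0, 0, 0, 0], [0, 0, 0.05, 0, 0, 0, 0], [0, 0, 0.05, 0, 0, 0, 0], [0, 0, 0, 0, 0, 0, 0]]}}

```text
time: 3.85
tool_pos: [0.5731, 0.2151, 0.3435]
orientation: [0.513, 3.097, 0.001]
wrist_force: [-0.5, -0.0, -5.0]
finger_gap: 0.0348
gripper_force: 45.3
```

Call:
{"op": "step_arm", "data": {"plan": [[-0.007, -0.03, 0, 0, 0, -0.02, 0], [-0.014, -0.06, 0, 0, 0, -0.043, 0], [-0.014, -0.06, 0, 0, 0, -0.045, 0], [-0.014, -0.06, 0, 0, 0, -0.045, 0], [-0.014, -0.06, 0, 0, 0, -0.045, 0], [-0.014, -0.06, 0, 0, 0, -0.045, 0], [-0.014, -0.06, 0, 0, 0, -0.045, 0], [-0.014, -0.06, 0, 0, 0, -0.045, 0], [-0.014, -0.06, 0, 0, 0, -0.045, 0], [-0.014, -0.06, 0, 0, 0, -0.045, 0], [-0.014, -0.06, 0, 0, 0, -0.045, 0], [-0.014, -0.06, 0, 0, 0, -0.045, 0], [-0.014, -0.06, 0, 0, 0, -0.045, 0], [-0.014, -0.06, 0, 0, 0, -0.045, 0], [-0.014, -0.06, 0, 0, 0, -0.045, 0], [-0.007, -0.045, 0, 0, 0, -0.015, 0], [0, 0, 0, 0, 0, 0, 0], [0, 0, 0, 0, 0, 0, 0]]}}

```text
time: 6.1
tool_pos: [0.4669, -0.2419, 0.341]
orientation: [-1.987, -2.429, -0.0]
wrist_force: [0.2, 0.3, -3.4]
finger_gap: 0.0352
gripper_force: 45.3
```

Call:
{"op": "step_arm", "data": {"plan": [[0.002, -0.002, -0.04, 0, 0, 0, 0], [0, 0, -0.04, 0, 0, 0, 0], [0, 0, -0.03, 0, 0, 0, 0], [0, 0, -0.015, 0, 0, 0, 0], [0, 0, -0.005, 0, 0, 0, 0], [0, 0, 0, 0, 0, 0, 0]]}}

```text
time: 6.85
tool_pos: [0.469, -0.2433, 0.2775]
orientation: [1.987, 2.432, 0.0]
wrist_force: [-0.0, -0.5, -3.5]
finger_gap: 0.0352
gripper_force: 45.3
```

```bash
python3 - <<'E'
from m import *
c=camera("top");meas(c);cv2.imwrite("pics/t1.png",c["frame"])
s=camera("side");f=cv2.resize(s["frame"][120:300,220:440],None,fx=3,fy=3);cv2.imwrite("pics/s1.png",f)
E
```

```text
aqua [274. 149.] 528 z 0.081 plane 0.082 [0.6917 0.068  0.0977 0.0619] -4.7
aqua [316. 239.] 910 z 0.009 plane 0.01 [ 0.4302 -0.057   0.1107  0.0754] 11.7
yellow [343. 228.] 620 z 0.009 plane 0.01 [ 0.4503 -0.1491  0.1089  0.0767] 10.9
yellow [240. 234.] 628 z 0.08 plane 0.082 [0.4382 0.1616 0.0991 0.0637] -24.8
red [374. 237.] 265 z 0.089 plane 0.082 [ 0.4481 -0.2319  0.0595  0.0332] 11.0
red [374. 237.] 265 z 0.089 plane 0.092 [ 0.4485 -0.2308  0.0614  0.0324] 11.0
head [235.9 103.9] 158 0.1115 [0.8174 0.1808 0.0372 0.0353] 1.8
head [308.6 107.2] 151 0.1119 [ 0.81   -0.033   0.0373  0.0372] -49.7
head [273.6 145.7] 158 0.1118 [0.6923 0.0671 0.0378 0.0367] -4.8
head [193.7 223. ] 67 0.1146 [0.4698 0.2898 0.0956 0.0256] -10.5
head [238.2 232.5] 163 0.112 [0.4384 0.1617 0.0372 0.0352] 64.2
head [ 62.3 251.6] 389 0.1126 [0.3804 0.6526 0.0635 0.0611] 47.8
head [ 49.6 274.6] 395 0.1132 [0.3168 0.6842 0.0611 0.0603] 47.5
head [ 74.6 273. ] 386 0.1135 [0.3213 0.6134 0.0625 0.0619] -73.3
head [158.  284.2] 178 0.1112 [0.2926 0.3811 0.0376 0.036 ] 84.8
```

View pics/s1.png

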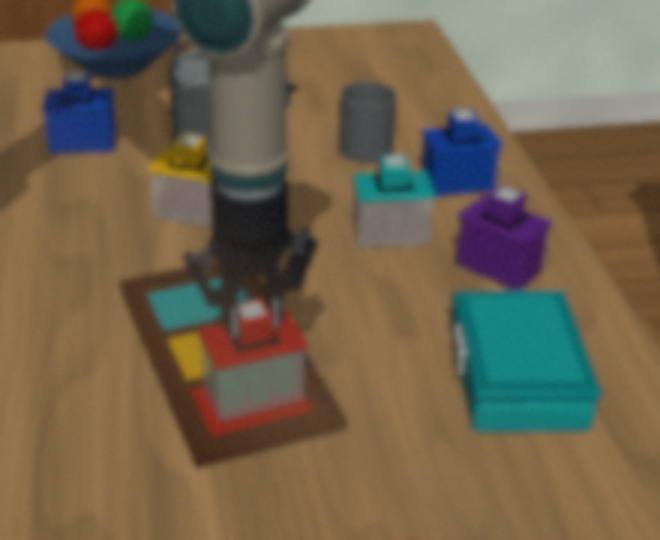

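The side crop shows the red box held upright at (255,370), square over the red pad at (250,405), and just above it. I'll lower the last few millimetres and let go.

Call:
{"op": "step_arm", "data": {"plan": [[0, 0, -0.004, 0, 0, 0, 0], [0, 0, -0.003, 0, 0, 0, 0], [0, 0, 0, 0, 0, 0, 0]]}}

```text
time: 7.32
tool_pos: [0.4688, -0.2432, 0.2736]
orientation: [-1.987, -2.433, -0.0]
wrist_force: [-0.4, 0.9, -3.7]
finger_gap: 0.0353
gripper_force: 45.3
```

Call:
{"op": "step_arm", "data": {"plan": [[0, 0, -0.002, 0, 0, 0, 0], [0, 0, 0, 0, 0, 0, 0], [0, 0, 0, 0, 0, 0, 0.6], [0, 0, 0, 0, 0, 0, 1], [0, 0, 0, 0, 0, 0, 1], [0, 0, 0.02, 0, 0, 0, 1], [0, 0, 0.05, 0, 0, 0, 1], [0, 0, 0.08, 0, 0, 0, 1], [0, 0, 0.06, 0, 0, 0, 1]]}}

```text
time: 8.45
tool_pos: [0.4689, -0.2433, 0.3801]
orientation: [1.986, 2.431, 0.0]
wrist_force: [0.7, 0.2, -0.4]
finger_gap: 0.0855
gripper_force: 0.0
```

Call:
{"op": "step_arm", "data": {"plan": [[-0.005, 0.08, 0, 0, 0, -0.04, 1], [-0.006, 0.08, 0, 0, 0, -0.04, 1], [-0.006, 0.08, 0, 0, 0, -0.04, 1], [-0.006, 0.08, 0, 0, 0, -0.04, 1], [-0.006, 0.08, 0, 0, 0, -0.04, 1], [-0.006, 0.08, 0, 0, 0, -0.04, 1], [-0.006, 0.08, 0, 0, 0, -0.04, 1], [-0.006, 0.08, 0, 0, 0, -0.04, 1], [-0.006, 0.08, 0, 0, 0, -0.04, 1], [-0.006, 0.08, 0, 0, 0, -0.04, 1], [-0.002, 0.01, -0.05, 0, 0, -0.009, 1], [0, 0, 0, 0, 0, 0, 1], [0, 0, 0, 0, 0, 0, 1]]}}

```text
time: 10.07
tool_pos: [0.4386, 0.1615, 0.3536]
orientation: [2.654, 1.68, 0.002]
wrist_force: [0.3, 0.5, 0.2]
finger_gap: 0.0852
gripper_force: 0.0
```

```bash
python3 - <<'E'
from m import *
print(get_obs()["tool_pos"],get_obs()["orientation"])
c=camera("top");meas(c)
E
```

```text
[0.43864835 0.16152997 0.353593  ] [2.65356873e+00 1.68040712e+00 1.56973484e-03]
aqua [274. 149.] 527 z 0.081 plane 0.082 [0.6917 0.068  0.0977 0.0619] -4.7
aqua [316. 239.] 909 z 0.01 plane 0.01 [ 0.4302 -0.057   0.1107  0.0754] 11.7
yellow [346. 233.] 944 z 0.009 plane 0.01 [ 0.4488 -0.1497  0.1134  0.0775] 11.2
yellow [246. 232.] 323 z 0.08 plane 0.082 [0.4343 0.1525 0.0985 0.0432] -24.2
red [378. 227.] 821 z 0.088 plane 0.082 [ 0.4711 -0.2423  0.0999  0.0648] 11.1
red [378. 227.] 821 z 0.088 plane 0.092 [ 0.4702 -0.2414  0.0993  0.0638] 11.1
red [461. 249.] 240 z 0.017 plane 0.01 [ 0.4059 -0.4994  0.1276  0.0176] 3.6
head [235.9 103.9] 158 0.1116 [0.8173 0.1808 0.0373 0.0353] 1.8
head [308.7 107.1] 150 0.1115 [ 0.8102 -0.0334  0.0386  0.0368] 35.3
head [273.7 145.7] 155 0.1113 [0.6926 0.0672 0.0371 0.0368] -5.2
head [380.4 222.7] 170 0.1213 [ 0.4699 -0.241   0.038   0.0361] -78.2
head [ 62.2 251.5] 380 0.1131 [0.3813 0.6534 0.0626 0.0622] 79.3
head [ 74.7 273. ] 388 0.1132 [0.3216 0.6141 0.0608 0.0608] 0.5
head [ 49.7 274.6] 396 0.1133 [0.316  0.6827 0.0615 0.0609] 4.7
head [157.9 284.1] 175 0.1114 [0.2927 0.3807 0.0382 0.036 ] 83.7
```

Call:
{"op": "step_arm", "data": {"plan": [[0, 0, -0.06, 0, 0, 0, 1], [0, 0, -0.06, 0, 0, 0, 1], [0, 0, -0.04, 0, 0, 0, 1], [0, 0, -0.02, 0, 0, 0, 1], [0, 0, 0, 0, 0, 0, 1], [0, 0, 0, 0, 0, 0, 0], [0, 0, 0, 0, 0, 0, 0], [0, 0, 0, 0, 0, 0, 0], [0, 0, 0, 0, 0, 0, 0], [0, 0, 0, 0, 0, 0, 0]]}}

```text
time: 11.38
tool_pos: [0.4383, 0.1619, 0.2632]
orientation: [2.654, 1.681, 0.001]
wrist_force: [-1.3, 0.3, 4.4]
finger_gap: 0.0352
gripper_force: 47.0
```

Call:
{"op": "step_arm", "data": {"plan": [[0, 0, 0.02, 0, 0, 0, 0], [0, 0, 0.04, 0, 0, 0, 0], [0, 0, 0.05, 0, 0, 0, 0], [0, 0, 0.05, 0, 0, 0, 0], [0, 0, 0, 0, 0, 0, 0]]}}

```text
time: 12.0
tool_pos: [0.439, 0.1619, 0.3442]
orientation: [2.653, 1.68, 0.006]
wrist_force: [0.4, 0.2, -3.6]
finger_gap: 0.0351
gripper_force: 46.2
```

Call:
{"op": "step_arm", "data": {"plan": [[0.002, -0.03, 0, 0, 0, 0.02, 0], [0.002, -0.06, 0, 0, 0, 0.04, 0], [0.002, -0.06, 0, 0, 0, 0.04, 0], [0.002, -0.06, 0, 0, 0, 0.04, 0], [0.002, -0.06, 0, 0, 0, 0.04, 0], [0.002, -0.06, 0, 0, 0, 0.04, 0], [0.002, -0.06, 0, 0, 0, 0.04, 0], [0.002, -0.06, 0, 0, 0, 0.04, 0], [0.002, -0.06, 0, 0, 0, 0.04, 0], [0.002, -0.06, 0, 0, 0, 0.04, 0], [0, -0.054, 0, 0, 0, 0.028, 0], [0, 0, 0, 0, 0, 0, 0], [0, 0, 0, 0, 0, 0, 0], [0, 0, -0.04, 0, 0, 0, 0], [0, 0, -0.04, 0, 0, 0, 0], [0, 0, -0.03, 0, 0, 0, 0], [0, 0, -0.01, 0, 0, 0, 0], [0, 0, 0, 0, 0, 0, 0]]}}

```text
time: 14.25
tool_pos: [0.4483, -0.1496, 0.2826]
orientation: [-1.988, -2.432, -0.0]
wrist_force: [-0.0, -0.9, -2.4]
finger_gap: 0.0352
gripper_force: 46.1
```

Call:
{"op": "step_arm", "data": {"plan": [[0, 0, -0.012, 0, 0, 0, 0], [0, 0, -0.006, 0, 0, 0, 0], [0, 0, -0.001, 0, 0, 0, 0], [0, 0, 0, 0, 0, 0, 0], [0, 0, 0, 0, 0, 0, 0.6], [0, 0, 0, 0, 0, 0, 1], [0, 0, 0, 0, 0, 0, 1], [0, 0, 0.02, 0, 0, 0, 1], [0, 0, 0.05, 0, 0, 0, 1], [0, 0, 0.08, 0, 0, 0, 1], [0, 0, 0.06, 0, 0, 0, 1]]}}

```text
time: 15.62
tool_pos: [0.4485, -0.1503, 0.3805]
orientation: [1.988, 2.43, 0.001]
wrist_force: [0.2, 0.6, 0.7]
finger_gap: 0.0854
gripper_force: 0.0
```

Call:
{"op": "step_arm", "data": {"plan": [[0.06, 0.054, 0, 0, 0, -0.022, 1], [0.06, 0.054, 0, 0, 0, -0.022, 1], [0.06, 0.054, 0, 0, 0, -0.022, 1], [0.06, 0.054, 0, 0, 0, -0.022, 1], [0.06, 0.054, 0, 0, 0, -0.022, 1], [0.06, 0.054, 0, 0, 0, -0.022, 1], [0.06, 0.054, 0, 0, 0, -0.022, 1], [0.06, 0.054, 0, 0, 0, -0.022, 1], [0.007, 0.004, -0.05, 0, 0, -0.006, 1], [0, 0, 0, 0, 0, 0, 1], [0, 0, 0, 0, 0, 0, 1]]}}

```text
time: 17.0
tool_pos: [0.6917, 0.0675, 0.3541]
orientation: [2.315, 2.123, 0.001]
wrist_force: [-1.2, 0.2, -0.0]
finger_gap: 0.0855
gripper_force: 0.0
```

Call:
{"op": "step_arm", "data": {"plan": [[0, 0, -0.06, 0, 0, 0, 1], [0, 0, -0.06, 0, 0, 0, 1], [0, 0, -0.04, 0, 0, 0, 1], [0, 0, -0.02, 0, 0, 0, 1], [0, 0, 0, 0, 0, 0, 1], [0, 0, 0, 0, 0, 0, 0], [0, 0, 0, 0, 0, 0, 0], [0, 0, 0, 0, 0, 0, 0], [0, 0, 0, 0, 0, 0, 0], [0, 0, 0, 0, 0, 0, 0]]}}

```text
time: 18.25
tool_pos: [0.6921, 0.0678, 0.2641]
orientation: [2.315, 2.122, 0.002]
wrist_force: [0.3, 0.3, 4.8]
finger_gap: 0.0348
gripper_force: 46.2
```

Call:
{"op": "step_arm", "data": {"plan": [[0, 0, 0.02, 0, 0, 0, 0], [0, 0, 0.04, 0, 0, 0, 0], [0, 0, 0.05, 0, 0, 0, 0], [0, 0, 0.05, 0, 0, 0, 0], [0, 0, 0, 0, 0, 0, 0]]}}

```text
time: 18.88
tool_pos: [0.6922, 0.0679, 0.3449]
orientation: [2.314, 2.122, 0.004]
wrist_force: [-0.6, 0.8, -2.7]
finger_gap: 0.035
gripper_force: 45.2
```

Call:
{"op": "step_arm", "data": {"plan": [[-0.024, -0.01, 0, 0, 0, 0.012, 0], [-0.05, -0.024, 0, 0, 0, 0.017, 0], [-0.05, -0.024, 0, 0, 0, 0.017, 0], [-0.05, -0.024, 0, 0, 0, 0.017, 0], [-0.05, -0.024, 0, 0, 0, 0.017, 0], [-0.05, -0.024, 0, 0, 0, 0.017, 0], [-0.05, -0.024, 0, 0, 0, 0.017, 0], [-0.05, -0.024, 0, 0, 0, 0.017, 0], [-0.05, -0.024, 0, 0, 0, 0.017, 0], [-0.05, -0.024, 0, 0, 0, 0.017, 0], [-0.05, -0.024, 0, 0, 0, 0.017, 0], [0, 0, 0, 0, 0, 0, 0], [0, 0, 0, 0, 0, 0, 0], [0, 0, -0.04, 0, 0, 0, 0], [0, 0, -0.04, 0, 0, 0, 0], [0, 0, -0.03, 0, 0, 0, 0], [0, 0, -0.01, 0, 0, 0, 0], [0, 0, 0, 0, 0, 0, 0]]}}

```text
time: 21.12
tool_pos: [0.4302, -0.0571, 0.283]
orientation: [-1.989, -2.432, 0.0]
wrist_force: [-0.1, 0.1, -3.0]
finger_gap: 0.0352
gripper_force: 45.2
```

Call:
{"op": "step_arm", "data": {"plan": [[0, 0, -0.012, 0, 0, 0, 0], [0, 0, -0.006, 0, 0, 0, 0], [0, 0, -0.001, 0, 0, 0, 0], [0, 0, 0, 0, 0, 0, 0], [0, 0, 0, 0, 0, 0, 0.6], [0, 0, 0, 0, 0, 0, 1], [0, 0, 0, 0, 0, 0, 1], [0, 0, 0.02, 0, 0, 0, 1], [0, 0, 0.05, 0, 0, 0, 1], [0, 0, 0.08, 0, 0, 0, 1], [0, 0, 0.06, 0, 0, 0, 1], [0, 0.1, 0, 0, 0, 0, 0], [0, 0.1, 0, 0, 0, 0, 0], [0, 0.1, 0, 0, 0, 0, 0], [0, 0.1, 0, 0, 0, 0, 0], [0, 0, 0, 0, 0, 0, 0], [0, 0, 0, 0, 0, 0, 0]]}}

```text
time: 23.25
tool_pos: [0.4297, 0.1426, 0.379]
orientation: [1.988, 2.432, -0.001]
wrist_force: [0.4, 0.2, -0.2]
finger_gap: 0.0003
gripper_force: 0.0
```

```bash
python3 - <<'E'
from m import *
o=get_obs();print(o["tool_pos"],o["finger_gap"])
c=camera("top");meas(c)
f=cv2.resize(c["frame"][80:310,170:480],None,fx=2.5,fy=2.5,interpolation=cv2.INTER_CUBIC);cv2.imwrite("pics/t2.png",f)
E
```

```text
[0.42971279 0.14260944 0.37904484] 0.0002645337596898878
aqua [316. 239.] 766 z 0.089 plane 0.082 [ 0.4321 -0.0571  0.0994  0.0638] 11.7
aqua [316. 239.] 766 z 0.089 plane 0.092 [ 0.4314 -0.0571  0.0987  0.0633] 11.7
yellow [346. 233.] 817 z 0.089 plane 0.082 [ 0.449  -0.1499  0.1001  0.0637] 12.2
yellow [346. 233.] 817 z 0.089 plane 0.092 [ 0.4482 -0.1493  0.0994  0.0632] 12.2
red [378. 226.] 822 z 0.088 plane 0.082 [ 0.4713 -0.2425  0.1002  0.0639] 11.3
red [378. 226.] 822 z 0.088 plane 0.092 [ 0.4703 -0.2413  0.0996  0.0635] 11.3
red [461. 249.] 239 z 0.017 plane 0.01 [ 0.4059 -0.4994  0.1276  0.0176] 3.6
head [235.8 103.8] 155 0.1122 [0.8174 0.1808 0.0373 0.0353] 1.8
head [308.6 107.2] 150 0.1115 [ 0.81   -0.0333  0.0374  0.0369] 38.7
head [380.5 222.7] 170 0.1213 [ 0.4699 -0.241   0.038   0.0361] -78.2
head [348.1 229.9] 171 0.1215 [ 0.4483 -0.1501  0.0389  0.0366] -78.1
head [315.6 235.7] 164 0.1217 [ 0.4311 -0.0574  0.0365  0.0354] 11.8
head [ 62.3 251.4] 387 0.1124 [0.3811 0.6519 0.0636 0.0629] 47.6
head [ 49.6 274.8] 400 0.1127 [0.3157 0.6834 0.062  0.0617] -70.8
head [ 74.8 273. ] 394 0.1129 [0.3209 0.613  0.0629 0.0606] 47.7
head [158.  284.3] 176 0.1115 [0.2917 0.3807 0.0391 0.0358] -89.5
```

View pics/t2.png

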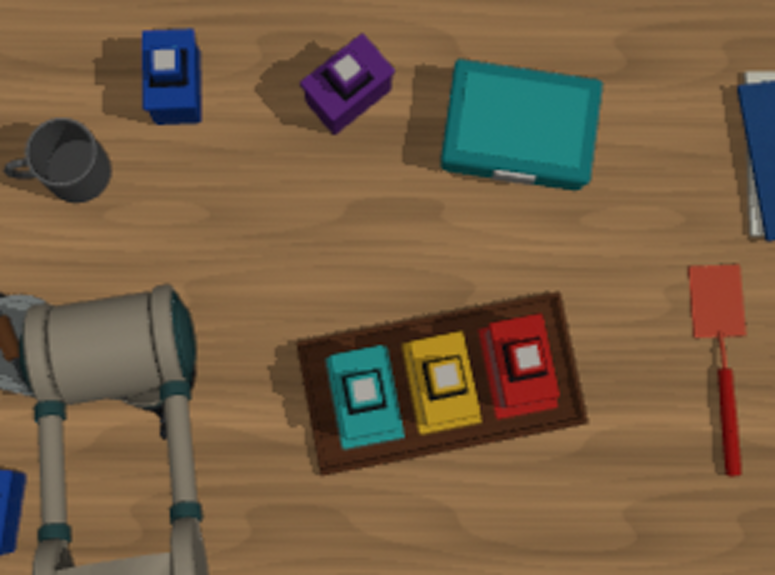

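The picture shows the row in place: aqua (365,395), yellow (443,382) and red (520,365), each square on its own pad and within about 2 mm by measurement. Now I'll press aqua with the closed fingers.

Call:
{"op": "step_arm", "data": {"plan": [[0.003, -0.1, 0, 0, 0, 0, 0], [0, -0.1, 0, 0, 0, 0, 0], [0, -0.1, 0, 0, 0, 0, 0], [0, -0.1, 0, 0, 0, 0, 0], [0, 0, -0.05, 0, 0, 0, 0], [0, 0, -0.06, 0, 0, 0, 0], [0, 0, -0.045, 0, 0, 0, 0], [0, 0, 0, 0, 0, 0, 0], [0, 0, 0, 0, 0, 0, 0]]}}

```text
time: 24.42
tool_pos: [0.4316, -0.0581, 0.3021]
orientation: [1.99, 2.429, 0.001]
wrist_force: [0.5, -0.2, 0.2]
finger_gap: 0.0001
gripper_force: 0.0
```

Call:
{"op": "step_arm", "data": {"plan": [[0, 0, -0.01, 0, 0, 0, 0], [0, 0, -0.01, 0, 0, 0, 0], [0, 0, -0.01, 0, 0, 0, 0], [0, 0, -0.01, 0, 0, 0, 0], [0, 0, -0.004, 0, 0, 0, 0], [0, 0, 0, 0, 0, 0, 0]]}}

```text
time: 25.18
tool_pos: [0.4319, -0.0574, 0.2814]
orientation: [1.987, 2.43, 0.001]
wrist_force: [-2.5, -0.3, 14.9]
finger_gap: 0.0001
gripper_force: 7.8
```

Call:
{"op": "step_arm", "data": {"plan": [[0, 0, -0.004, 0, 0, 0, 0], [0, 0, 0, 0, 0, 0, 0], [0, 0, 0, 0, 0, 0, 0], [0, 0, 0, 0, 0, 0, 0], [0, 0, 0, 0, 0, 0, 0]]}}

```text
time: 25.8
tool_pos: [0.4318, -0.0574, 0.2812]
orientation: [1.986, 2.429, 0.001]
wrist_force: [-6.5, 0.3, 31.1]
finger_gap: -0.0
gripper_force: 15.4
```

Call:
{"op": "step_arm", "data": {"plan": [[0, 0, 0.01, 0, 0, 0, 0], [0, 0, 0.01, 0, 0, 0, 0], [0, 0, 0.01, 0, 0, 0, 0], [0, 0, 0.01, 0, 0, 0, 0], [0, 0, 0.02, 0, 0, 0, 0], [0, 0, 0.03, 0, 0, 0, 0], [0, 0, 0, 0, 0, 0, 0], [0.017, -0.092, 0, 0, 0, 0, 0], [0.017, -0.092, 0, 0, 0, 0, 0], [0, 0, -0.02, 0, 0, 0, 0], [0, 0, -0.02, 0, 0, 0, 0], [0, 0, 0, 0, 0, 0, 0]]}}

```text
time: 27.3
tool_pos: [0.4475, -0.148, 0.3008]
orientation: [-1.986, -2.429, 0.001]
wrist_force: [-0.6, 0.3, 0.2]
finger_gap: 0.0001
gripper_force: 0.0
```

Call:
{"op": "step_arm", "data": {"plan": [[0.002, -0.004, 0, 0, 0, 0, 0], [0, 0, -0.01, 0, 0, 0, 0], [0, 0, -0.01, 0, 0, 0, 0], [0, 0, -0.01, 0, 0, 0, 0], [0, 0, -0.01, 0, 0, 0, 0], [0, 0, -0.003, 0, 0, 0, 0], [0, 0, 0, 0, 0, 0, 0]]}}

```text
time: 28.18
tool_pos: [0.4496, -0.1511, 0.2819]
orientation: [1.989, 2.43, 0.001]
wrist_force: [-1.6, 2.2, 12.0]
finger_gap: 0.0001
gripper_force: 5.3
```

Call:
{"op": "step_arm", "data": {"plan": [[0, 0, -0.003, 0, 0, 0, 0], [0, 0, 0, 0, 0, 0, 0], [0, 0, 0, 0, 0, 0, 0], [0, 0, 0, 0, 0, 0, 0], [0, 0, 0, 0, 0, 0, 0]]}}

```text
time: 28.8
tool_pos: [0.4495, -0.151, 0.2814]
orientation: [1.988, 2.43, 0.001]
wrist_force: [-3.6, 2.3, 16.3]
finger_gap: 0.0004
gripper_force: 8.1
```

Call:
{"op": "step_arm", "data": {"plan": [[0, 0, 0.01, 0, 0, 0, 0], [0, 0, 0.01, 0, 0, 0, 0], [0, 0, 0.01, 0, 0, 0, 0], [0, 0, 0.01, 0, 0, 0, 0], [0, 0, 0.02, 0, 0, 0, 0], [0, 0, 0.03, 0, 0, 0, 0], [0, 0, 0, 0, 0, 0, 0], [0.02, -0.09, 0, 0, 0, 0, 0], [0.02, -0.09, 0, 0, 0, 0, 0], [0, 0, -0.025, 0, 0, 0, 0], [0, 0, -0.019, 0, 0, 0, 0], [0, 0, 0, 0, 0, 0, 0]]}}

```text
time: 30.3
tool_pos: [0.4685, -0.2399, 0.3008]
orientation: [-1.986, -2.429, -0.0]
wrist_force: [0.2, -0.8, -0.1]
finger_gap: 0.0001
gripper_force: 0.0
```

Call:
{"op": "step_arm", "data": {"plan": [[0.002, -0.002, 0, 0, 0, 0, 0], [0, 0, -0.01, 0, 0, 0, 0], [0, 0, -0.01, 0, 0, 0, 0], [0, 0, -0.01, 0, 0, 0, 0], [0, 0, -0.01, 0, 0, 0, 0], [0, 0, -0.005, 0, 0, 0, 0], [0, 0, 0, 0, 0, 0, 0]]}}

```text
time: 31.18
tool_pos: [0.4705, -0.242, 0.2814]
orientation: [1.988, 2.43, 0.001]
wrist_force: [-1.5, 1.3, 11.8]
finger_gap: 0.0005
gripper_force: 5.4
```

Call:
{"op": "step_arm", "data": {"plan": [[0, 0, -0.002, 0, 0, 0, 0], [0, 0, 0, 0, 0, 0, 0], [0, 0, 0, 0, 0, 0, 0], [0, 0, 0, 0, 0, 0, 0], [0, 0, 0, 0, 0, 0, 0]]}}

```text
time: 31.8
tool_pos: [0.4705, -0.242, 0.2814]
orientation: [1.988, 2.43, 0.001]
wrist_force: [-3.0, 2.4, 17.1]
finger_gap: 0.0002
gripper_force: 8.4
```

Call:
{"op": "step_arm", "data": {"plan": [[0, 0, 0.01, 0, 0, 0, 0], [0, 0, 0.01, 0, 0, 0, 0], [0, 0, 0.01, 0, 0, 0, 0], [0, 0, 0.01, 0, 0, 0, 0], [0, 0, 0.03, 0, 0, 0, 0], [0, 0, 0.06, 0, 0, 0, 0], [0, 0, 0.06, 0, 0, 0, 0], [0, 0.1, 0, 0, 0, 0, 0], [0, 0.1, 0, 0, 0, 0, 0], [0, 0.1, 0, 0, 0, 0, 0], [0, 0.1, 0, 0, 0, 0, 0], [0, 0.1, 0, 0, 0, 0, 0], [0, 0.1, 0, 0, 0, 0, 0], [0, 0, 0, 0, 0, 0, 0], [0, 0, 0, 0, 0, 0, 0], [0, 0, 0, 0, 0, 0, 0]]}}

```text
time: 33.8
tool_pos: [0.4705, 0.0567, 0.3738]
orientation: [1.991, 2.429, -0.0]
wrist_force: [-0.1, -0.3, -0.6]
finger_gap: -0.0004
gripper_force: 0.0
```

```bash
python3 - <<'E'
from m import *
o=get_obs();print(o["tool_pos"],o["wrist_force"],np.abs(o["qd"]).max())
meas(camera("top"))
E
```

```text
[0.47049159 0.05672768 0.37383895] [-0.06615018 -0.29411732 -0.60663326] 0.004917333577705111
aqua [316. 239.] 769 z 0.089 plane 0.082 [ 0.4321 -0.0571  0.0994  0.0638] 11.7
aqua [316. 239.] 769 z 0.089 plane 0.092 [ 0.4314 -0.0571  0.0987  0.0633] 11.7
yellow [346. 233.] 820 z 0.089 plane 0.082 [ 0.449  -0.1499  0.1001  0.0637] 12.2
yellow [346. 233.] 820 z 0.089 plane 0.092 [ 0.4482 -0.1493  0.0994  0.0632] 12.2
red [378. 227.] 826 z 0.088 plane 0.082 [ 0.4712 -0.2425  0.0999  0.0641] 11.1
red [378. 227.] 826 z 0.088 plane 0.092 [ 0.4702 -0.2413  0.0994  0.0635] 11.3
head [235.8 104. ] 160 0.1116 [0.8174 0.1808 0.0373 0.0353] 1.8
head [308.7 107.2] 149 0.1121 [ 0.8103 -0.0331  0.0369  0.0368] -51.5
head [194.1 223.4] 63 0.1145 [0.4652 0.2897 0.0884 0.0208] -15.9
head [380.5 222.6] 170 0.1213 [ 0.4698 -0.2408  0.0383  0.0361] -78.1
head [348.1 229.9] 167 0.1218 [ 0.4484 -0.1493  0.0364  0.0364] -76.0
head [315.5 235.7] 165 0.1219 [ 0.4311 -0.0574  0.0365  0.0354] 11.8
head [ 62.3 251.4] 387 0.1129 [0.3811 0.6538 0.0623 0.062 ] 76.7
head [ 74.7 272.8] 392 0.1128 [0.3222 0.6149 0.061  0.0601] 22.4
head [ 49.8 274.5] 406 0.1123 [0.3168 0.6828 0.0643 0.0609] 4.7
head [158.  284.2] 179 0.1114 [0.2927 0.3809 0.0378 0.036 ] 83.7
```

All heads are back up, the boxes haven't shifted, and the arm is clear of everything.

```bash
python3 -c "
from plant import *
print(close_job())"
```

```text
the job is handed in; nothing more can be done
None
```

The job is handed in at about 34 s: all three boxes stand on their own pads within about 2 mm, and the aqua, yellow and red heads were pressed in that order to their stops and sprang back up; no verdict was returned.

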